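Gauge the tang bores of the chisel-handle blanks

TASK

The bench drill has just bored a batch of chisel-handle blanks: first set its motor switch, still thrown to one side, to off, which is its middle position. Then take the depth rod from the tool rack and slide it down the bores until it bottoms, to find which blanks are bored deep enough for the tang (30 mm or more). Stand the good ones upright in the wooden tray and the too shallow ones upright in the steel tray for boring again, hang the rod back in its hole in the rack, and leave the other things on the bench where they are.

Things in the scene. Friction and masses are not known exactly. Their poses are not given: they have to be found in the camera images.
- blank_a_mid (a point): Centre (29 mm up) of a loose upright beech handle blank, z its axis: butt 54 x 54 x 18 mm, round neck 40 mm across on it, 58 mm tall in all, 0.08 to 0.15 kg. The open blind bore, 12 mm across, runs down the axis from the top face, 20 to 40 mm deep, different in each blank and start (in rules bore_a is its floor: 0 is 40 mm, 0.02 is 20 mm deep; not readable). 3 or 4 of 5 blanks are present.
- blank_b_mid (a point): Centre (29 mm up) of a loose upright beech handle blank, z its axis: butt 54 x 54 x 18 mm, round neck 40 mm across on it, 58 mm tall in all, 0.08 to 0.15 kg. The open blind bore, 12 mm across, runs down the axis from the top face, 20 to 40 mm deep, different in each blank and start (in rules bore_b is its floor: 0 is 40 mm, 0.02 is 20 mm deep; not readable). 3 or 4 of 5 blanks are present.
- blank_c_mid (a point): Centre (29 mm up) of a loose upright beech handle blank, z its axis: butt 54 x 54 x 18 mm, round neck 40 mm across on it, 58 mm tall in all, 0.08 to 0.15 kg. The open blind bore, 12 mm across, runs down the axis from the top face, 20 to 40 mm deep, different in each blank and start (in rules bore_c is its floor: 0 is 40 mm, 0.02 is 20 mm deep; not readable). 3 or 4 of 5 blanks are present.
- blank_d_mid (a point): Centre (29 mm up) of a loose upright beech handle blank, z its axis: butt 54 x 54 x 18 mm, round neck 40 mm across on it, 58 mm tall in all, 0.08 to 0.15 kg. The open blind bore, 12 mm across, runs down the axis from the top face, 20 to 40 mm deep, different in each blank and start (in rules bore_d is its floor: 0 is 40 mm, 0.02 is 20 mm deep; not readable). 3 or 4 of 5 blanks are present.
- blank_e_mid (a point): Centre (29 mm up) of a loose upright beech handle blank, z its axis: butt 54 x 54 x 18 mm, round neck 40 mm across on it, 58 mm tall in all, 0.08 to 0.15 kg. The open blind bore, 12 mm across, runs down the axis from the top face, 20 to 40 mm deep, different in each blank and start (in rules bore_e is its floor: 0 is 40 mm, 0.02 is 20 mm deep; not readable). 3 or 4 of 5 blanks are present.
- rod_handle (a point): Centre of the depth rod's wooden handle (22 mm across, 50 mm long); z up along the rod. The tip is 141 mm below, the underside of its brass shoulder disc (28 mm across, 6 mm thick) 31 mm below. The steel rod is 8 mm thick, 110 mm long, ringed every 10 mm up to 70; 0.09 kg; starts hung in the rack. Bottomed in a bore 30 mm deep, 80 mm of rod stay exposed below the shoulder.
- rod_tip (a point): The depth rod's lower end, slightly tapered; z up along the rod.
- rack_hole (a point): Centre of the rod's hole, 14 mm across, in the top face of the tool rack's board, 124 mm above the bench; board 270 x 64 x 14 mm, open below. x along the rack, z up. The board's end is 50 mm away towards -x; three chisels hang at 90, 135 and 180 mm towards +x, handles 28 mm thick and 90 mm above the board. The hung rod's handle centre is 31 mm above this point.
- wood_tray_in (a point): Centre of the inner floor, 6 mm above the bench, of the low plywood tray on the robot's right (-y), for the good blanks. Inside 165 x 165 mm: room for four blanks, two by two; walls 14 mm above its floor.
- steel_tray_in (a point): Centre of the inner floor, 6 mm above the bench, of the low steel tray on the robot's left (+y), for the too shallow blanks. Inside 165 x 165 mm: room for four blanks, two by two; walls 14 mm above its floor.
- switch (a joint): Angle of the motor switch's lever: 0 is off (upright, centre detent), about +0.5 and -0.5 rad are the running positions at its stops, each held by a spring detent; it turns about the x axis of switch_pivot, positive towards that frame's -y. Some 4 to 7 N at the knob take it out of a detent.
- switch_knob (a point): Centre of the black knob of the switch lever, 62 mm from the pivot: round, 20 mm across, from 42 to 81 mm along the lever; the lever below it is 7 mm thick. z along the lever. It swings over the grey switch box, whose top is 58 mm above the bench.
- switch_pivot (a point): Pivot of the switch lever, 56 mm above the bench in the top of the grey box (75 mm along x, 100 mm along y). The lever swings in this frame's y-z plane.
- sanding_block: Cork-soled sanding block, 58 x 100 x 34 mm, loose; leave alone.
- loose_chisel: Chisel lying on the bench beyond the rack, 230 mm long, loose; leave alone.
- clay_tube: Terracotta cup, 56 mm in diameter, 100 mm tall, loose; leave alone.
- scroll_2: Curved flat inlay piece, 12 mm thick, loose; leave alone.

How it is judged:
On the way, in this order (a step that is already met when the one before it is completed fails the run):
1. the motor switch is set to off, its middle position, and left there (value of joint switch between -0.1 and 0.1 rad and contact force between the fingers and switch_box below 0.05 N), for 0.3 s.
2. the depth rod is bottomed in the bore of a blank (((z of rod_tip in the frame of bore_a below 0.0035 m and distance between rod_tip and bore_a below 0.008 m and angle between the z axis of rod_tip and the z axis of blank_a_mid, either way round below 0.2 rad) or (z of rod_tip in the frame of bore_b below 0.0035 m and distance between rod_tip and bore_b below 0.008 m and angle between the z axis of rod_tip and the z axis of blank_b_mid, either way round below 0.2 rad) or (z of rod_tip in the frame of bore_c below 0.0035 m and distance between rod_tip and bore_c below 0.008 m and angle between the z axis of rod_tip and the z axis of blank_c_mid, either way round below 0.2 rad) or (z of rod_tip in the frame of bore_d below 0.0035 m and distance between rod_tip and bore_d below 0.008 m and angle between the z axis of rod_tip and the z axis of blank_d_mid, either way round below 0.2 rad) or (z of rod_tip in the frame of bore_e below 0.0035 m and distance between rod_tip and bore_e below 0.008 m and angle between the z axis of rod_tip and the z axis of blank_e_mid, either way round below 0.2 rad))), for 0.2 s.
At the end, for the whole second after the job is handed in: Lever within 0.1 rad of upright; each blank bored over 32 mm in the wooden tray, each under 28 mm in the steel tray, those between in either, upright within 0.15 rad on its floor; the rod hangs upright in its rack hole on its shoulder (10 mm sideways, 6 mm in height) (value of joint switch between -0.1 and 0.1 rad and horizontal distance between rod_handle and rack_hole below 0.01 m and z of rod_handle in the frame of rack_hole between 0.024 and 0.037 m and angle between rod_handle's own z axis and vertical below 0.12 rad and ((value of joint bore_a below 0.012 m and x of blank_a_mid in the frame of wood_tray_in between -0.0825 and 0.0825 m and y of blank_a_mid in the frame of wood_tray_in between -0.0825 and 0.0825 m) or (value of joint bore_a above 0.008 m and x of blank_a_mid in the frame of steel_tray_in between -0.0825 and 0.0825 m and y of blank_a_mid in the frame of steel_tray_in between -0.0825 and 0.0825 m)) and height (world z) of blank_a_mid between 0.028 and 0.042 m and angle between each of blank_a_mid, blank_b_mid, blank_c_mid, blank_d_mid, blank_e_mid's own z axis and vertical below 0.15 rad and ((value of joint bore_b below 0.012 m and x of blank_b_mid in the frame of wood_tray_in between -0.0825 and 0.0825 m and y of blank_b_mid in the frame of wood_tray_in between -0.0825 and 0.0825 m) or (value of joint bore_b above 0.008 m and x of blank_b_mid in the frame of steel_tray_in between -0.0825 and 0.0825 m and y of blank_b_mid in the frame of steel_tray_in between -0.0825 and 0.0825 m)) and height (world z) of blank_b_mid between 0.028 and 0.042 m and ((value of joint bore_c below 0.012 m and x of blank_c_mid in the frame of wood_tray_in between -0.0825 and 0.0825 m and y of blank_c_mid in the frame of wood_tray_in between -0.0825 and 0.0825 m) or (value of joint bore_c above 0.008 m and x of blank_c_mid in the frame of steel_tray_in between -0.0825 and 0.0825 m and y of blank_c_mid in the frame of steel_tray_in between -0.0825 and 0.0825 m)) and height (world z) of blank_c_mid between 0.028 and 0.042 m and ((value of joint bore_d below 0.012 m and x of blank_d_mid in the frame of wood_tray_in between -0.0825 and 0.0825 m and y of blank_d_mid in the frame of wood_tray_in between -0.0825 and 0.0825 m) or (value of joint bore_d above 0.008 m and x of blank_d_mid in the frame of steel_tray_in between -0.0825 and 0.0825 m and y of blank_d_mid in the frame of steel_tray_in between -0.0825 and 0.0825 m)) and height (world z) of blank_d_mid between 0.028 and 0.042 m and ((value of joint bore_e below 0.012 m and x of blank_e_mid in the frame of wood_tray_in between -0.0825 and 0.0825 m and y of blank_e_mid in the frame of wood_tray_in between -0.0825 and 0.0825 m) or (value of joint bore_e above 0.008 m and x of blank_e_mid in the frame of steel_tray_in between -0.0825 and 0.0825 m and y of blank_e_mid in the frame of steel_tray_in between -0.0825 and 0.0825 m)) and height (world z) of blank_e_mid between 0.028 and 0.042 m); the robot touches nothing.
It fails at once if a thing that is none of the job (sanding block, chisel, cup or inlay piece) is knocked more than 5 cm from its place (distance of any of sanding_block, loose_chisel, clay_tube, scroll_2 from where it was at the start of the episode above 0.05 m).
Of blank_a, blank_b, blank_c, blank_d, blank_e only 3 to 4 are there at a start; the rules pass over those that are not, and their reading is None.
At some moment in a run one of blank_a, blank_b, blank_c, blank_d, blank_e may be knocked a few centimetres aside while the robot is not near it.
It also fails if it takes over 210 s, if anything falls off the work surface, if the arm or the gripper's body presses on something with over 40 N, if the wrist force passes 120 N, or if a joint passes its speed limit or range.

ROBOT

A 6-joint arm with a two-finger parallel gripper is mounted at the origin on the work surface. World frame = base frame: x ahead of the robot, y to its left, z up, the work surface at z = 0. Lengths are in m, angles in rad, forces in N, time in s.
With the tool pointing down it reaches from about 0.225 to 0.875 m from the base axis. Payload 3.4 kg.
Tool frame: the origin (TCP) lies at the very end of the fingers, on their centre line; the grasp point (between the pads) lies 19 mm behind it; z points along the fingers, y is the line along which they close (so a half turn about z gives the same grasp; the last joint's range is limited). The gripper opens to 85 mm and grips with 20 to 120 N. Pads are 22 mm wide; open, the fingers measure 114 mm over their backs; the gripper's body (76 mm by 85 mm) begins 54 mm behind the grasp point. The pads swing forward as they close: fully open they stand 13 mm farther back than shut.
Start: joints at [1.103, 0.276, 1.505, -0, 1.361, -0.121], TCP at [0.195, 0.541, 0.231] pointing down, gripper open.
Joint ranges: [-2.89, 2.89], [-0.75, 2.08], [0.22, 2.7], [-1.18, 4.32], [0.11, 2.71], [-2.7, 2.7]. Speed limits (rad/s): [2.57, 2.57, 3.14, 3.14, 3.14, 3.14].

INTERFACE

Orientations are given as a unit quaternion [w, x, y, z].
In Python, from rig import manip, get_image, camera_info gives the robot as it stands. The module is installed in compiled form; this text tells all that it offers.
- The arm moves only by the shell command python3 -m crank 'ROWS' [FORCE]. ROWS is a JSON object of lists of equal length, an entry for each row: "translation": the shift along the tool's x, y, z in mm, a list of three; "roll": the turn about the tool's z in rad; "fingers": the opening, from 0 (shut) to 1 (fully open). A call has 1 to 8 rows; each row shifts and turns the commanded pose from where the row before left it, along the tool's axes as they then stand; what a row does not reach is not made up. A row lasts 1/10 s, in which the tool goes at most 50 mm and 8.59 degrees, less where a joint would pass 70% of its speed; a pose out of reach is approached as far as the arm can. A call is refused whole if a number of a shift passes 50 or a number of a turn 0.15, either way. A call with a gripper value outside its range is refused whole. The fingers move at their own pace and stop on an object; FORCE is the grip in N (left out, the last holds). Time passes only in rows, so rows that do not move let the fingers close. It gives the time, the measured TCP pose, the force, the opening and the grip force at its end, in the units of the state.
- manip.get_state(): the state, without advancing time (a new reading comes with each control period).
- get_image(name): name is "scene" or "top" or "wrist"; returns the picture (384x512x3 uint8, blue, green, red); there is no depth.
- camera_info(name): a dict with "mtx" (3x3 intrinsics, pixels), "rvec" (rotation vector, rad) and "tvec" (3), from world to camera coordinates, as OpenCV has them. Camera axes: x right, y down, z forward; pixel columns grow to the right and rows downward; lengths in m; the calibration is good to about 2 mm. A picture is of the moment at which its call begins: read the wrist's pose just before it. camera_info takes no time and is no camera call; for the wrist camera it gives the pose at the moment of the call.
- manip.sign_off(): hands the job in; it is judged then, once.
The state is a dict: "clock": time; "qpos": joint angles; "qd": joint speeds; "effort": joint torques, N m; "position": TCP position; "ee_rot": TCP orientation; "contact_force": force on the tool from outside, world axes, zero at the start; "moment": the same for the moment, N m; "width": finger opening in m; "gripper_force": force on a finger pad.
Only numpy, scipy, OpenCV 4.12 (cv2) and the standard library are available. Lean on these libraries where they do the work, as an engineer would, in place of code of your own. Each camera call takes 0.05 s, during which the arm holds its last target. There are 200 camera calls.

## Working session

There is one attempt and no reset: what is moved stays moved. The work goes in short steps, Python scripts to look and compute and a shell command to move; the robot and the scene stay as the last step left them, time stands still between calls to the robot, and variables do not carry over. Pictures are saved under pics/ and viewed, at most 14 in all, crops included, and the job is handed in when it is done.

```bash
mkdir -p pics; cat > h.py <<'E'
import numpy as np,cv2
from rig import manip,get_image,camera_info
def cam(n):
    c=camera_info(n);R=cv2.Rodrigues(np.array(c["rvec"],float))[0]
    return np.array(c["mtx"],float),R,np.array(c["tvec"],float).ravel()
def ray(c,u,v,z):
    K,R,t=c;o=-R.T@t;d=R.T@np.linalg.inv(K)@np.array([u,v,1.]);return (o+d*(z-o[2])/d[2]).round(4)
def proj(c,p):
    K,R,t=c;q=K@(R@np.array(p,float)+t);return (q[:2]/q[2]).round(1)
def st():
    s=manip.get_state();return s
def Rt():
    w,x,y,z=st()["ee_rot"];from scipy.spatial.transform import Rotation as Q;return Q.from_quat([x,y,z,w]).as_matrix()
def togo(p):
    "mm in tool axes to put TCP at world p"
    return (Rt().T@(np.array(p)-np.array(st()["position"]))*1000).round(1)
def save(n,f,crop=None,s=1):
    im=get_image(n)
    cv2.imwrite("pics/raw_"+f,im)
    if crop: a,b,c,d=crop;im=im[b:d,a:c]
    im=cv2.resize(im,None,fx=s,fy=s,interpolation=cv2.INTER_CUBIC);cv2.imwrite("pics/"+f,im);return im
E
python3 - <<'E'
from h import *
save("top","t1.png",s=1.56);save("scene","s1.png",s=1.56)
for n in("top","scene","wrist"):
    K,R,t=cam(n);print(n,K[0,0],(-R.T@t).round(3),R.round(2).tolist())
print(st());print(Rt().round(3))
E
```

```text
top 425.1593167835605 [ 0.47  -0.02   1.418] [[0.01, -1.0, -0.02], [-1.0, -0.01, -0.08], [0.08, 0.02, -1.0]]
scene 441.95850831686687 [ 0.987 -0.54   1.011] [[0.82, 0.57, -0.0], [0.46, -0.65, -0.6], [-0.35, 0.49, -0.8]]
wrist 307.27816951455605 [0.127 0.565 0.373] [[0.34, 0.94, -0.0], [0.9, -0.33, 0.29], [0.27, -0.1, -0.96]]
{'clock': 0.1, 'qpos': array([ 1.10296789e+00,  2.76505555e-01,  1.50597524e+00,  3.71523464e-05,
        1.36070326e+00, -1.21014679e-01]), 'qd': array([ 8.90754446e-05, -1.11903742e-03, -3.05434462e-04,  1.76792561e-03,
       -1.04488797e-03,  1.88854422e-04]), 'effort': array([ 8.60576547e-04, -4.17697477e+01, -2.46405745e+01, -3.33842800e-04,
        5.71159646e-03,  1.75992886e-05]), 'position': array([0.19523738, 0.5403543 , 0.23055362]), 'ee_rot': array([-2.48284657e-04,  1.72542903e-01,  9.85001682e-01, -7.56191282e-04]), 'contact_force': array([ 0.48473928, -0.02647914, -0.54625744]), 'moment': array([ 0.00269873,  0.03878028, -0.01040462]), 'gripper_force': 0.0, 'width': 0.08558093407197485}
[[-0.94   0.34  -0.001]
 [ 0.34   0.94  -0.001]
 [ 0.    -0.002 -1.   ]]
```

View pics/t1.png

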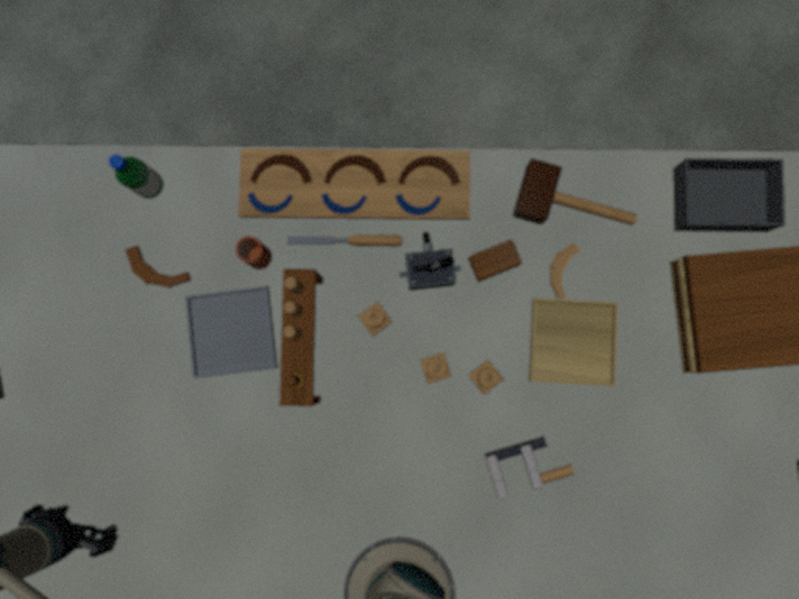

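View pics/s1.png

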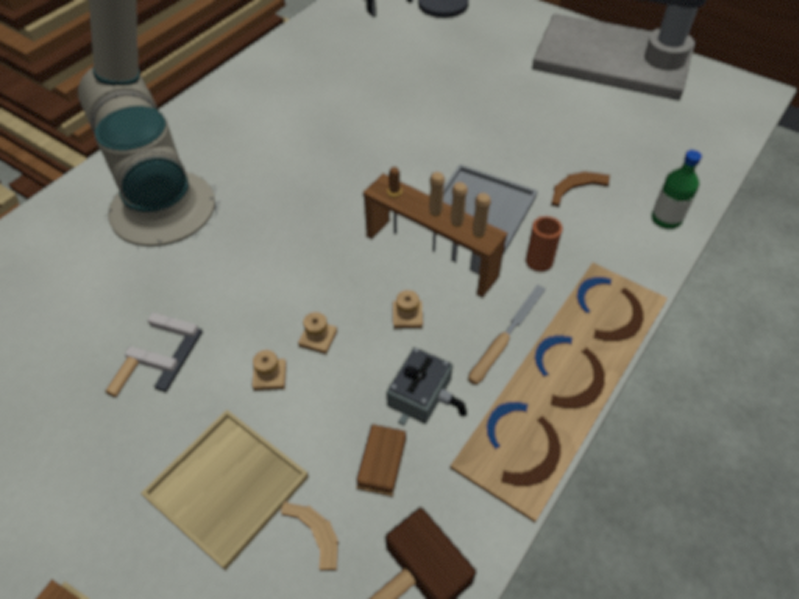

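The top view shows three blanks at about (375,318), (435,368) and (486,377), the rod at (294,380) in the rack, and the switch at (432,268). The steel tray is at left and the wooden tray at right. I'll zoom in on the switch and work out positions.

```bash
python3 - <<'E'
from h import *
a=cv2.imread("pics/raw_t1.png")[140:200,240:310];b=cv2.imread("pics/raw_s1.png")[210:280,235:310]
a=cv2.resize(a,(560,480),interpolation=2);
b=cv2.resize(b,(514,480),interpolation=2);cv2.imwrite("pics/z1.png",cv2.resize(np.hstack([a,b]),(800,358)))
T=cam("top");S=cam("scene");k=800/512
for n,u,v,z in[("A",375,317,.058),("B",434,367,.058),("C",486,376,.058),("rod",294,380,.18),("sw",432,268,.058),("wood",573,341,.006),("steel",232,332,.006),("rackTL",285,270,.124),("rackTR",316,270,.124),("rackBL",280,404,.124),("rackBR",313,405,.124)]:
    print(n,ray(T,u/k,v/k,z))
for n,u,v,z in[("A",407,296,.058),("B",315,320,.058),("C",265,356,.058),("rod",394,172,.18)]:
    print(n,ray(S,u/k,v/k,z))
E
```

```text
A [0.5711 0.0569 0.058 ]
B [ 0.4704 -0.0653  0.058 ]
C [ 0.4536 -0.1713  0.058 ]
rod [0.4426 0.1987 0.18  ]
sw [ 0.674  -0.0591  0.058 ]
wood [ 0.5294 -0.3607  0.006 ]
steel [0.539 0.365 0.006]
rackTL [0.6568 0.2321 0.124 ]
rackTR [0.6575 0.1709 0.124 ]
rackBL [0.3947 0.2346 0.124 ]
rackBR [0.3937 0.1705 0.124 ]
A [0.5681 0.064  0.058 ]
B [ 0.4692 -0.0676  0.058 ]
C [ 0.4482 -0.1706  0.058 ]
rod [0.4454 0.2001 0.18  ]
```

View pics/z1.png

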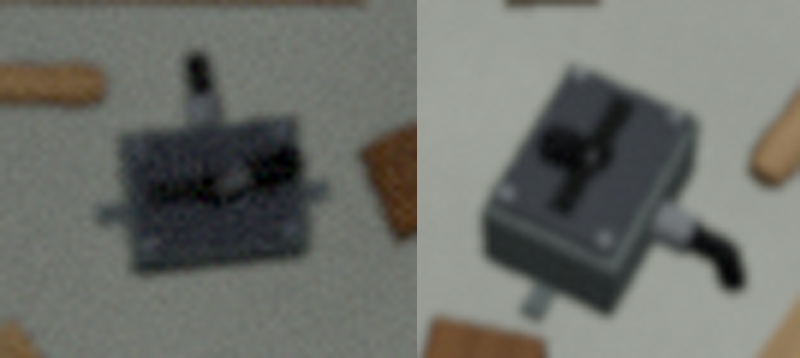

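```bash
cat >> h.py <<'E'
def tri(obs):
    "obs: list of (cam,u,v)"
    A=[];b=[]
    for (K,R,t),u,v in obs:
        o=-R.T@t;d=R.T@np.linalg.inv(K)@np.array([u,v,1.]);d/=np.linalg.norm(d);P=np.eye(3)-np.outer(d,d);A.append(P);b.append(P@o)
    return np.linalg.lstsq(np.vstack(A),np.hstack(b),rcond=None)[0].round(4)
E
python3 - <<'E'
from h import *
T=cam("top");S=cam("scene");k=800/512
print("knob",tri([(T,287.3,167.7),(S,263,238.8)]),"pivot",tri([(T,279.1,171),(S,269.3,240.4)]))
print(ray(T,287.3,167.7,.115),ray(T,279.1,171,.06),ray(S,263,238.8,.115),ray(S,269.3,240.4,.06))
for n,a,b in[("A",(375,317),(407,296)),("B",(434,367),(315,320)),("C",(486,376),(265,356)),("rod",(294,380),(394,168))]:print(n,tri([(T,a[0]/k,a[1]/k),(S,b[0]/k,b[1]/k)]))
E
python3 -m crank '{"translation":[[0,0,-45],[0,0,-40],[-30,-40,0],[-30,-40,0],[-30,-40,0],[-30,-40,0],[-30,-40,0],[-30,-40,0]],"roll":[0,0,-0.14,-0.14,-0.15,0,0,0],"fingers":[1,1,1,1,1,1,1,1]}' 20
```

```text
knob [ 0.6797 -0.0896  0.1126] pivot [ 0.678  -0.0641  0.0682]
[ 0.6778 -0.0908  0.115 ] [ 0.6755 -0.0675  0.06  ] [ 0.6819 -0.0894  0.115 ] [ 0.6788 -0.0566  0.06  ]
A [0.5714 0.0572 0.0675]
B [ 0.4695 -0.0662  0.057 ]
C [ 0.4526 -0.1718  0.0639]
rod [0.4443 0.1984 0.1896]
clock: 0.9
position: [0.3537, 0.2952, 0.3162]
ee_rot: [0.0, -0.033, 0.999, 0.0]
contact_force: [0.8, -0.3, 0.3]
width: 0.0855
gripper_force: 0.0
```

```bash
python3 -m crank '{"translation":[[-30,-38,0],[-30,-38,0],[-30,-38,0],[-30,-38,0],[-30,-38,0],[-30,-38,0],[-30,-38,0],[-30,-38,0]],"roll":[0,0,0,0,0,0,0,0],"fingers":[1,1,1,1,1,1,1,1]}' >/dev/null
python3 -m crank '{"translation":[[-28,-38,0],[-28,-33,0],[0,0,40],[0,0,30],[0,0,0],[0,0,0]],"roll":[0,0,0,0,0,0],"fingers":[1,1,1,1,1,1]}'
python3 - <<'E'
from h import *
save("wrist","w1.png",s=1.5)
W=cam("wrist");print((-W[1].T@W[2]).round(3),W[1].round(2).tolist(),Rt().round(3).tolist())
print(proj(W,(.680,-.09,.112)),proj(W,(.678,-.063,.058)))
np.save("w1.npy",np.hstack([W[0],W[1],W[2][:,None]]))
E
```

```text
clock: 2.3
position: [0.6729, -0.0578, 0.2461]
ee_rot: [-0.001, -0.033, 0.999, 0.0]
contact_force: [0.9, -0.6, 0.6]
width: 0.0854
gripper_force: 0.0
[ 0.601 -0.063  0.39 ] [[-0.07, 1.0, -0.0], [0.96, 0.06, 0.29], [0.29, 0.02, -0.96]] [[-0.998, -0.066, 0.002], [-0.066, 0.998, -0.0], [-0.002, -0.0, -1.0]]
[223.3 185.5] [252.9 172.4]
```

View pics/w1.png

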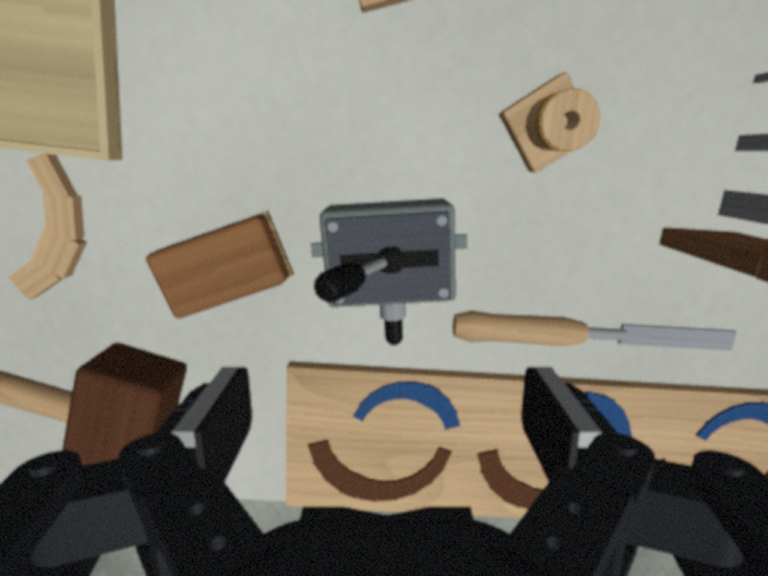

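```bash
python3 - <<'E'
from h import *
m=np.load("w1.npy");W=(m[:,:3],m[:,3:6],m[:,6])
f=lambda u,v,z:ray(W,u/1.5,v/1.5,z)
print("pivot",f(391,259,.057),"knob",f(341,281,.110),"bladeA",f(571,120,.058))
p=f(391,259,.057);print("upright knob at pivot xy; togo z.11 from", togo([p[0],p[1],.11]), togo([*f(341,281,.110)[:2],.11]))
E
```

```text
pivot [ 0.678  -0.0544  0.057 ] knob [ 0.6821 -0.0863  0.11  ] bladeA [0.5734 0.0608 0.058 ]
upright knob at pivot xy; togo z.11 from [ -4.3   3.2 137.7] [ -6.3 -28.9 137.8]
```

```bash
python3 -m crank '{"translation":[[-5,-29,0],[0,0,37],[0,0,37],[0,0,37],[0,0,32],[0,0,0],[0,0,0]],"roll":[0,0,0,0,0,0,0],"fingers":[1,1,1,1,1,1,1]}'
python3 -m crank '{"translation":[[0,0,0],[0,0,0],[0,6,0],[0,6,0],[0,6,0],[0,6,0],[0,8,0],[0,0,0]],"roll":[0,0,0,0,0,0,0,0],"fingers":[0.6,0.55,0.5,0.45,0.4,0.35,0.3,0.28]}'
python3 -m crank '{"translation":[[0,0,0],[0,0,0],[0,0,0]],"roll":[0,0,0],"fingers":[0.26,0.26,0.26]}'
```

```text
clock: 3.05
position: [0.6813, -0.0865, 0.1055]
ee_rot: [0.001, -0.033, 0.999, -0.0]
contact_force: [0.9, -0.5, 0.7]
width: 0.0855
gripper_force: 0.0
clock: 3.85
position: [0.6775, -0.0533, 0.1034]
ee_rot: [-0.0, -0.033, 0.999, 0.0]
contact_force: [0.3, -0.4, 0.6]
width: 0.0242
gripper_force: 0.1
clock: 4.15
position: [0.6777, -0.0543, 0.103]
ee_rot: [-0.0, -0.033, 0.999, 0.0]
contact_force: [-0.1, 0.5, 0.3]
width: 0.0222
gripper_force: 0.0
```

```bash
python3 -m crank '{"translation":[[0,0,0],[0,0,0],[0,0,-40],[0,0,-40],[0,0,-40],[40,0,-20],[0,0,0],[0,0,0]],"roll":[0,0,0,0,0,0,0,0],"fingers":[0.5,0.5,0.7,1,1,1,1,1]}'
python3 - <<'E'
from h import *
save("wrist","w2.png",crop=(130,60,400,260),s=2)
W=cam("wrist");np.save("w2.npy",np.hstack([W[0],W[1],W[2][:,None]]))
print(proj(W,(.678,-.0544,.137)),proj(W,(.678,-.0544,.056)))
E
```

```text
clock: 4.95
position: [0.6377, -0.0572, 0.2444]
ee_rot: [0.001, -0.032, 0.999, -0.0]
contact_force: [-0.5, -0.7, -0.6]
width: 0.0855
gripper_force: 0.0
[257.9 234. ] [257.8 204.3]
```

View pics/w2.png

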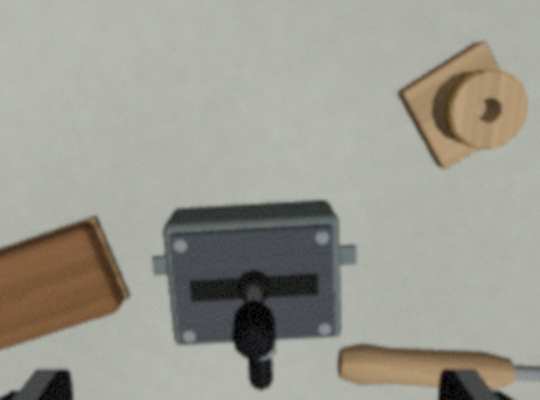

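```bash
python3 -m crank '{"translation":[[25,38,-10],[25,38,-10],[25,38,-10],[25,38,-10],[25,38,-10],[25,38,-5],[25,40,0],[0,0,0]],"roll":[0,0,0,0,0,0,0,0],"fingers":[1,1,1,1,1,1,1,1]}'
python3 -m crank '{"translation":[[0,0,0],[0,0,0]],"roll":[0,0],"fingers":[1,1]}'
python3 - <<'E'
from h import *
save("wrist","w3.png",s=1.5)
W=cam("wrist");np.save("w3.npy",np.hstack([W[0],W[1],W[2][:,None]]))
print(proj(W,(.444,.199,.18)),proj(W,(.444,.199,.127)))
E
```

```text
clock: 5.8
position: [0.4425, 0.2031, 0.2976]
ee_rot: [-0.002, -0.036, 0.999, 0.001]
contact_force: [0.4, -0.5, -0.6]
width: 0.0852
gripper_force: 0.0
clock: 6.0
position: [0.4466, 0.1983, 0.2974]
ee_rot: [-0.001, -0.032, 0.999, -0.0]
contact_force: [0.9, -0.6, -1.4]
width: 0.0852
gripper_force: 0.0
[259.2 183.8] [259.  170.7]
```

View pics/w3.png

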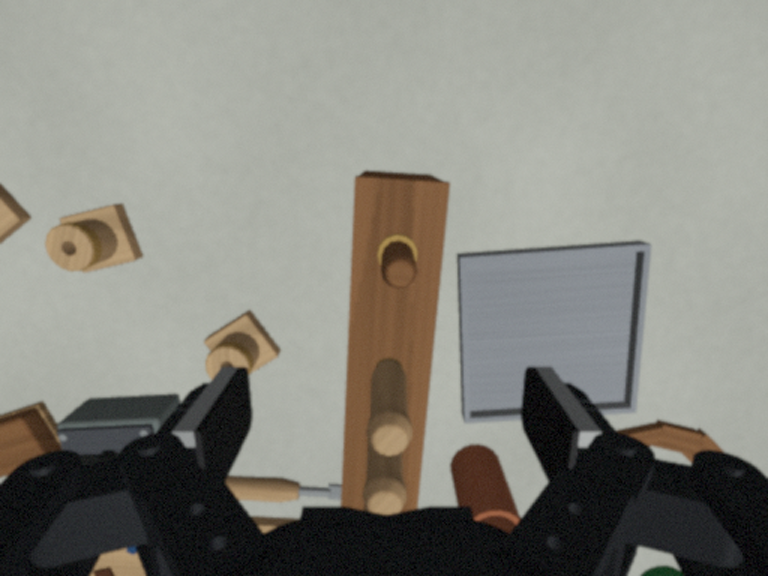

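```bash
python3 - <<'E'
from h import *
m=np.load("w3.npy");W=(m[:,:3],m[:,3:6],m[:,6])
f=lambda u,v,z:ray(W,u/1.5,v/1.5,z)
print("handle top",f(400,272,.18),"shoulder",f(397,252,.127),"B",f(69,247,.058),"A",f(228,362,.058))
print("rack ends",f(357,177,.124),f(448,182,.124),f(343,512,.124),f(420,490,.124))
t=np.array([f(463,258,.02),f(640,247,.02),f(632,409,.02),f(467,416,.02)]);print("steel",t.tolist(),t.mean(0))
p=f(400,272,.18);q=f(397,252,.127);c=(p+q)/2;print(togo([c[0],c[1],.137]))
E
```

```text
handle top [0.4413 0.2053 0.18  ] shoulder [0.4408 0.2047 0.127 ] B [ 0.4688 -0.0693  0.058 ] A [0.5669 0.0611 0.058 ]
rack ends [0.3922 0.1745 0.124 ] [0.3915 0.2355 0.124 ] [0.6655 0.1754 0.124 ] [0.6393 0.2378 0.124 ]
steel [[0.4651, 0.2705, 0.02], [0.4441, 0.4329, 0.02], [0.6123, 0.4621, 0.02], [0.6315, 0.2933, 0.02]] [0.53825 0.3647  0.02   ]
[  5.1   7.5 160.5]
```

```bash
python3 -m crank '{"translation":[[5,7,0],[0,0,30],[0,0,35],[0,0,35],[0,0,30],[0,0,30],[0,0,0],[0,0,0]],"roll":[0,0,0,0,0,0,0,0],"fingers":[1,1,1,1,1,1,1,1]}'
python3 -m crank '{"translation":[[0,0,0],[0,0,0],[0,0,0],[0,0,0],[0,0,0],[0,0,0],[0,0,0],[0,0,0]],"roll":[0,0,0,0,0,0,0,0],"fingers":[0.5,0.4,0.3,0.2,0.1,0,0,0]}' 50
python3 -c "
from h import *
print(st()['width'],st()['gripper_force'],st()['moment'],togo([.4415,.205,.137]))"
```

```text
clock: 6.85
position: [0.4407, 0.2052, 0.1385]
ee_rot: [-0.0, -0.032, 0.999, 0.0]
contact_force: [0.8, -0.9, 0.4]
width: 0.0855
gripper_force: 0.0
clock: 7.65
position: [0.4407, 0.2055, 0.1391]
ee_rot: [0.001, -0.033, 0.999, 0.0]
contact_force: [-0.9, 0.1, 5.3]
width: 0.0206
gripper_force: 48.9
0.020569608958223663 48.86069828644395 [-0.09130835  0.15517807  0.05671265] [-0.8 -0.6  2.1]
```

```bash
python3 -m crank '{"translation":[[0,0,-20],[0,0,-45],[0,0,-45],[0,0,-45],[-1,-30,0],[-1,-40,0],[-1,-40,0],[-1,-40,0]],"roll":[0,0,0,0,0,0,0,0],"fingers":[0,0,0,0,0,0,0,0]}'
python3 -m crank '{"translation":[[-2,-40,0],[-2,-40,10],[-2,-43,30],[0,0,35],[0,0,0],[0,0,0],[0,0,0]],"roll":[0,0,0,0,0,0,0],"fingers":[0,0,0,0,0,0,0]}'
python3 - <<'E'
from h import *
save("wrist","w4.png",s=1.5)
W=cam("wrist");np.save("w4.npy",np.hstack([W[0],W[1],W[2][:,None]]))
p=st()["position"];print(p,proj(W,p-[0,0,.125]),proj(W,(.4688,-.067,.058)),st()["contact_force"],st()["width"])
E
```

```text
clock: 8.45
position: [0.4538, 0.0549, 0.293]
ee_rot: [-0.0, -0.033, 0.999, 0.0]
contact_force: [0.9, -0.2, -0.5]
width: 0.0205
gripper_force: 49.5
clock: 9.15
position: [0.469, -0.0638, 0.2214]
ee_rot: [0.001, -0.033, 0.999, -0.0]
contact_force: [0.3, -0.4, -0.3]
width: 0.0207
gripper_force: 49.5
[ 0.46914514 -0.06377698  0.22160035] [258. 184.] [254.8 173.5] [-5.10954188e-02  7.08147151e-04 -7.83983965e-01] 0.020760714300026028
```

View pics/w4.png

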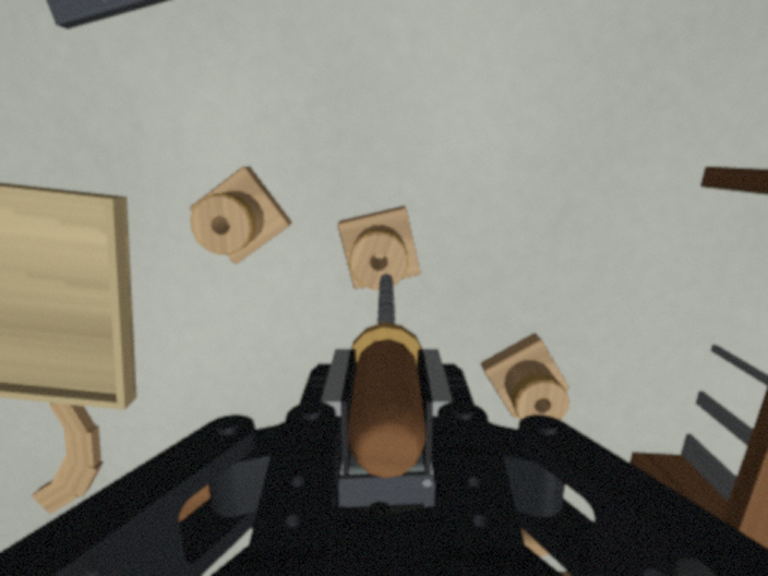

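```bash
python3 - <<'E'
from h import *
m=np.load("w4.npy");W=(m[:,:3],m[:,3:6],m[:,6])
f=lambda u,v,z:ray(W,u/1.5,v/1.5,z)
t=f(386,280,.0966);print("tip",t);R=Rt()
for n,u,v in[("B",379,262),("C",221,225),("A",542,405)]:
    p=f(u,v,.058);print(n,p,"tool mm",(R.T@(p-t)*1000).round(1))
w=[f(0,187,.02),f(112,196,.02),f(120,392,.02)];print("wood",w)
E
```

```text
tip [ 0.4717 -0.0642  0.0966]
B [ 0.4702 -0.0691  0.058 ] tool mm [ 2.  -4.8 38.6]
C [ 0.452  -0.1758  0.058 ] tool mm [  27.2 -110.    38.6]
A [0.5719 0.0599 0.058 ] tool mm [-108.1  117.2   38.9]
wood [array([ 0.4417, -0.3496,  0.02  ]), array([ 0.4427, -0.2684,  0.02  ]), array([ 0.6055, -0.2786,  0.02  ])]
```

```bash
python3 -m crank '{"translation":[[1,-5,10],[0,0,16],[0,0,0],[0,0,0]],"roll":[0,0,0,0],"fingers":[0,0,0,0]}'
python3 - <<'E'
from h import *
save("wrist","w5.png",crop=(200,130,310,220),s=7)
W=cam("wrist");np.save("w5.npy",np.hstack([W[0],W[1],W[2][:,None]]))
p=st()["position"];print(p,proj(W,p-[0,0,.125]))
E
```

```text
clock: 9.6
position: [0.4673, -0.0692, 0.194]
ee_rot: [0.0, -0.033, 0.999, -0.0]
contact_force: [0.7, -1.0, -1.3]
width: 0.0206
gripper_force: 49.5
[ 0.4676533  -0.0693219   0.19433096] [257.9 184.3]
```

View pics/w5.png

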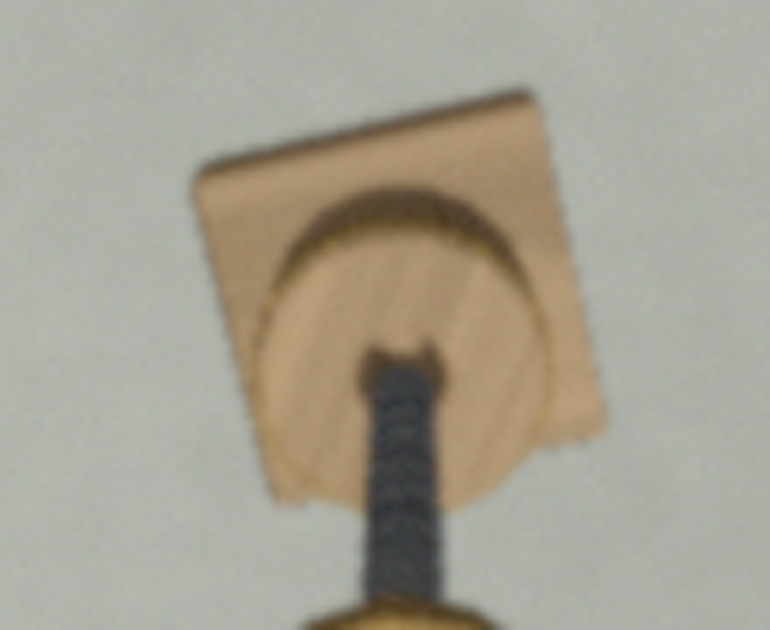

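```bash
python3 -m crank '{"translation":[[0,0,8],[0,0,8],[0,0,8],[0,0,0]],"roll":[0,0,0,0],"fingers":[0,0,0,0]}'
python3 -m crank '{"translation":[[0,0,3],[0,0,3],[0,0,0]],"roll":[0,0,0],"fingers":[0,0,0]}'
```

```text
clock: 10.05
position: [0.4666, -0.0692, 0.1684]
ee_rot: [-0.001, -0.033, 0.999, 0.0]
contact_force: [0.4, -0.6, -0.2]
width: 0.0209
gripper_force: 49.5
clock: 10.35
position: [0.467, -0.0693, 0.1634]
ee_rot: [-0.0, -0.033, 0.999, 0.0]
contact_force: [-0.1, -0.1, -0.7]
width: 0.0208
gripper_force: 49.6
```

```bash
python3 -m crank '{"translation":[[0,0,3],[0,0,0]],"roll":[0,0],"fingers":[0,0]}'
python3 -m crank '{"translation":[[0,0,3],[0,0,0]],"roll":[0,0],"fingers":[0,0]}'
```

```text
clock: 10.55
position: [0.4671, -0.0692, 0.1605]
ee_rot: [-0.0, -0.033, 0.999, 0.0]
contact_force: [0.4, 0.2, -0.8]
width: 0.0208
gripper_force: 49.6
clock: 10.75
position: [0.467, -0.0692, 0.1574]
ee_rot: [-0.0, -0.033, 0.999, 0.0]
contact_force: [0.1, 0.1, -1.1]
width: 0.0207
gripper_force: 49.6
```

```bash
for i in 1 2; do python3 -m crank '{"translation":[[0,0,2],[0,0,0]],"roll":[0,0],"fingers":[0,0]}'|grep -E "posi|contact"; python3 -m crank '{"translation":[[0,0,2],[0,0,0]],"roll":[0,0],"fingers":[0,0]}'|grep -E "posi|contact";done
```

```text
position: [0.4671, -0.0693, 0.1555]
contact_force: [-0.8, -0.0, -0.9]
position: [0.4671, -0.0693, 0.1535]
contact_force: [-0.3, -0.6, -0.4]
position: [0.4671, -0.0693, 0.1515]
contact_force: [-0.4, 0.4, -2.1]
position: [0.4671, -0.0693, 0.1495]
contact_force: [-0.6, -0.0, -0.7]
```

```bash
for i in 1 2; do python3 -m crank '{"translation":[[0,0,2],[0,0,0]],"roll":[0,0],"fingers":[0,0]}'|grep -E "posi|contact"; python3 -m crank '{"translation":[[0,0,2],[0,0,0]],"roll":[0,0],"fingers":[0,0]}'|grep -E "posi|contact";done
```

```text
position: [0.4671, -0.0693, 0.1475]
contact_force: [-0.1, 0.8, -1.7]
position: [0.4671, -0.0693, 0.1455]
contact_force: [0.1, 0.3, -1.3]
position: [0.4677, -0.0694, 0.1443]
contact_force: [-0.7, 0.9, 3.5]
position: [0.4684, -0.0695, 0.1439]
contact_force: [-2.0, 0.8, 13.7]
```

```bash
python3 -m crank '{"translation":[[0,0,0],[0,0,0],[0,0,0],[0,0,-15],[0,0,-20],[0,0,-24]],"roll":[0,0,0,0,0,0],"fingers":[0,0,0,0,0,0]}'
python3 -m crank '{"translation":[[8,-35,0],[8,-35,0],[9,-35,0],[0,0,0],[0,0,0]],"roll":[0,0,0,0,0],"fingers":[0,0,0,0,0]}'
python3 - <<'E'
from h import *
save("wrist","w6.png",crop=(200,130,310,220),s=7)
W=cam("wrist");np.save("w6.npy",np.hstack([W[0],W[1],W[2][:,None]]))
p=st()["position"];t=p-[0,0,.125];print(p,proj(W,t),proj(W,[t[0],t[1],.058]))
E
```

```text
clock: 12.95
position: [0.4666, -0.0691, 0.2006]
ee_rot: [-0.001, -0.033, 0.999, 0.0]
contact_force: [-0.5, -0.1, -1.5]
width: 0.0209
gripper_force: 49.5
clock: 13.45
position: [0.4489, -0.176, 0.2004]
ee_rot: [-0.0, -0.032, 1.0, 0.001]
contact_force: [-0.4, 0.0, -0.4]
width: 0.0205
gripper_force: 49.6
[ 0.44890389 -0.1752601   0.20036566] [257.6 184.5] [257.6 179.8]
```

View pics/w6.png

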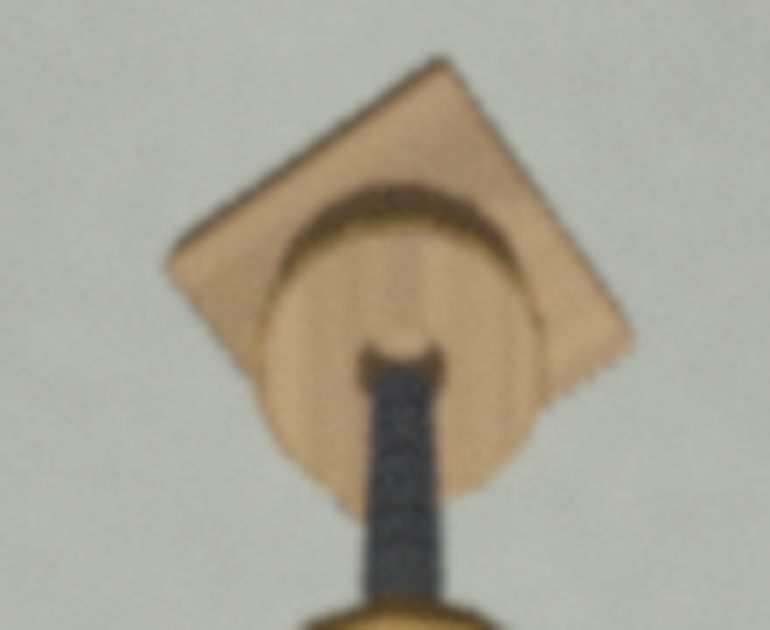

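```bash
python3 -m crank '{"translation":[[-1.5,0,0],[0,0,10],[0,0,10],[0,0,8],[0,0,0]],"roll":[0,0,0,0,0],"fingers":[0,0,0,0,0]}'|grep -E "posi|contact"
for i in 1 2 3 4; do python3 -m crank '{"translation":[[0,0,2],[0,0,0]],"roll":[0,0],"fingers":[0,0]}'|grep -E "posi|contact";done
```

```text
position: [0.4498, -0.1748, 0.171]
contact_force: [-0.0, -0.2, -0.8]
position: [0.4507, -0.1756, 0.1706]
contact_force: [-0.6, 0.2, -1.2]
position: [0.4506, -0.1757, 0.1687]
contact_force: [0.0, 0.8, -2.2]
position: [0.4505, -0.1756, 0.1666]
contact_force: [0.1, 0.4, -0.7]
position: [0.4505, -0.1755, 0.1645]
contact_force: [-0.1, 0.2, -1.6]
```

```bash
for i in 1 2 3 4 5; do python3 -m crank '{"translation":[[0,0,2],[0,0,0]],"roll":[0,0],"fingers":[0,0]}'|grep -E "posi|contact";done
```

```text
position: [0.4505, -0.1755, 0.1625]
contact_force: [-0.2, 0.3, -0.6]
position: [0.4505, -0.1755, 0.1605]
contact_force: [-0.4, 0.4, -1.5]
position: [0.4505, -0.1756, 0.1585]
contact_force: [-0.7, -0.5, -1.4]
position: [0.4505, -0.1755, 0.1565]
contact_force: [0.4, 0.6, -0.6]
position: [0.4505, -0.1755, 0.1545]
contact_force: [0.8, -0.2, -0.3]
```

```bash
for i in 1 2 3 4 5; do python3 -m crank '{"translation":[[0,0,2],[0,0,0]],"roll":[0,0],"fingers":[0,0]}'|grep -E "posi|contact";done
```

```text
position: [0.4505, -0.1756, 0.1525]
contact_force: [0.5, -0.1, -0.5]
position: [0.4512, -0.1759, 0.1519]
contact_force: [-0.4, 1.2, 7.4]
position: [0.4518, -0.176, 0.1516]
contact_force: [-2.0, 2.0, 15.2]
position: [0.4525, -0.1763, 0.1512]
contact_force: [-3.5, 2.7, 24.9]
position: [0.4541, -0.1768, 0.1508]
contact_force: [-3.0, 2.5, 31.9]
```

```bash
python3 -m crank '{"translation":[[0,0,-17],[0,0,-20],[0,0,-22],[-17,28,0],[-17,28,0],[-17,28,0],[-17,28,0],[-17,28,0]],"roll":[0,0,0,0,0,0,0,0],"fingers":[0,0,0,0,0,0,0,0]}'
python3 -m crank '{"translation":[[-17,28,0],[-17,29,0],[-16,29,0],[0,0,0],[0,0,0]],"roll":[0,0,0,0,0],"fingers":[0,0,0,0,0]}'
python3 - <<'E'
from h import *
save("wrist","w7.png",crop=(200,130,310,220),s=7)
W=cam("wrist");np.save("w7.npy",np.hstack([W[0],W[1],W[2][:,None]]))
p=st()["position"];t=p-[0,0,.125];print(p,proj(W,t),proj(W,[t[0],t[1],.058]))
E
```

```text
clock: 17.6
position: [0.5268, -0.0292, 0.2037]
ee_rot: [0.0, -0.033, 0.999, -0.0]
contact_force: [0.8, -0.6, -0.4]
width: 0.0206
gripper_force: 50.0
clock: 18.1
position: [0.5705, 0.0591, 0.2033]
ee_rot: [-0.0, -0.034, 0.999, -0.0]
contact_force: [-1.2, 0.2, -0.3]
width: 0.0207
gripper_force: 50.0
[0.5701591  0.05842065 0.20343209] [257.9 184.6] [257.9 179.1]
```

View pics/w7.png

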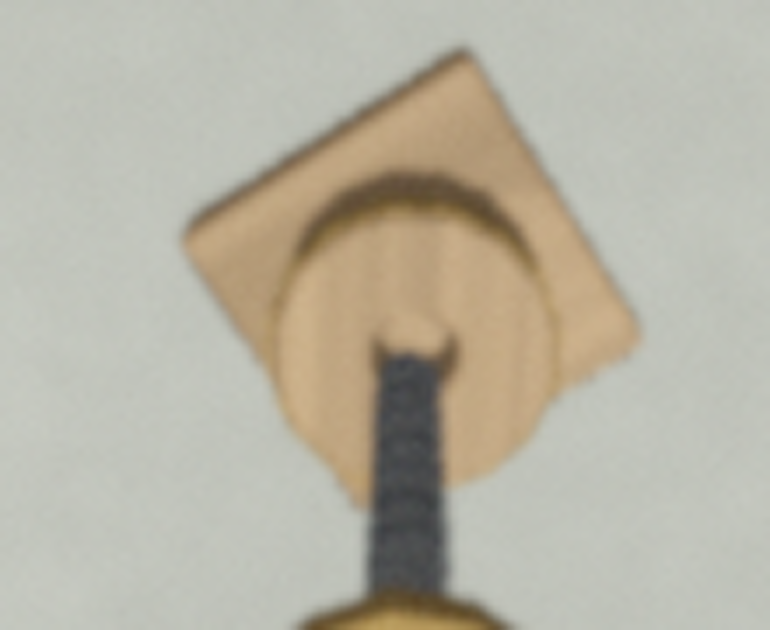

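```bash
python3 -m crank '{"translation":[[-1.4,1,0],[0,0,10],[0,0,10],[0,0,10],[0,0,0],[0,0,0]],"roll":[0,0,0,0,0,0],"fingers":[0,0,0,0,0,0]}'|grep -E "posi|contact"
for i in 1 2 3 4; do python3 -m crank '{"translation":[[0,0,2],[0,0,0]],"roll":[0,0],"fingers":[0,0]}'|grep -E "posi|contact";done
```

```text
position: [0.5716, 0.0596, 0.1732]
contact_force: [0.2, 0.2, -1.6]
position: [0.5719, 0.0598, 0.1718]
contact_force: [-0.7, -0.4, -1.9]
position: [0.5718, 0.0598, 0.1697]
contact_force: [-0.5, 0.7, -0.7]
position: [0.5718, 0.0598, 0.1675]
contact_force: [0.5, 0.1, -2.1]
position: [0.5718, 0.0598, 0.1655]
contact_force: [0.3, -0.4, -1.0]
```

```bash
for i in 1 2 3 4; do python3 -m crank '{"translation":[[0,0,2],[0,0,0]],"roll":[0,0],"fingers":[0,0]}'|grep -E "posi|contact";done
```

```text
position: [0.5718, 0.0598, 0.1635]
contact_force: [-1.2, -0.0, -0.8]
position: [0.5718, 0.0598, 0.1615]
contact_force: [0.4, 0.2, -1.6]
position: [0.5721, 0.0598, 0.1599]
contact_force: [1.0, 0.1, -0.4]
position: [0.5727, 0.0598, 0.1595]
contact_force: [-1.5, -0.5, 8.4]
```

```bash
python3 -m crank '{"translation":[[0,0,0],[0,0,-25],[0,0,-40],[0,0,-40],[20,0,-35],[35,0,0],[35,0,0],[31,0,0]],"roll":[0,0,0,0,0,0,0,0],"fingers":[0,0,0,0,0,0,0,0]}' | grep pos
python3 -m crank '{"translation":[[0,38,0],[0,38,0],[0,38,0],[0,38,0],[0,0,15],[0,0,15],[0,0,0],[0,0,0]],"roll":[0,0,0,0,0,0,0,0],"fingers":[0,0,0,0,0,0,0,0]}'
python3 - <<'E'
from h import *
save("wrist","w8.png",crop=(200,110,310,200),s=7)
p=st()["position"];W=cam("wrist");t=p-[0,0,.125];print(p,togo([.4417,.2055,.265]),proj(W,t),proj(W,[t[0],t[1],.124]),proj(W,[.4407,.2055,.124]))
E
```

```text
position: [0.4495, 0.0518, 0.2978]
clock: 21.95
position: [0.4412, 0.2035, 0.2678]
ee_rot: [-0.0, -0.033, 0.999, -0.0]
contact_force: [0.7, -0.2, -1.6]
width: 0.0205
gripper_force: 50.0
[0.44161175 0.20348618 0.26831964] [-0.2  2.   3.3] [257.8 184.3] [257.8 179.1] [259.9 178.3]
```

View pics/w8.png

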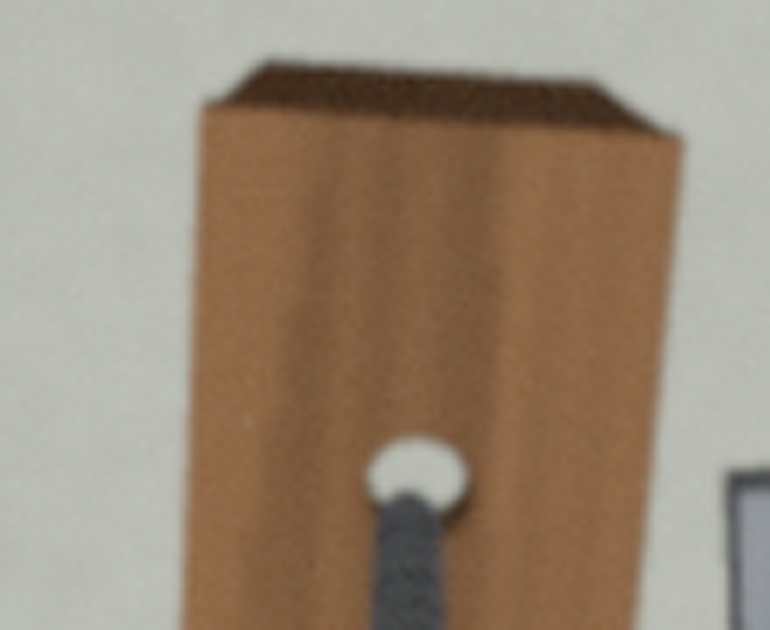

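```bash
python3 -m crank '{"translation":[[-0.5,1.3,0],[0,0,0],[0,0,15],[0,0,15],[0,0,20],[0,0,0]],"roll":[0,0,0,0,0,0],"fingers":[0,0,0,0,0,0]}'
python3 -m crank '{"translation":[[0,0,25],[0,0,25],[0,0,15],[0,0,7],[0,0,3],[0,0,0]],"roll":[0,0,0,0,0,0],"fingers":[0,0,0,0,0,0]}'
```

```text
clock: 22.6
position: [0.4403, 0.2043, 0.2159]
ee_rot: [-0.002, -0.032, 0.999, -0.001]
contact_force: [-0.4, 0.4, -0.4]
width: 0.0205
gripper_force: 50.0
clock: 23.2
position: [0.4423, 0.205, 0.1435]
ee_rot: [0.001, -0.033, 0.999, 0.0]
contact_force: [0.2, 0.4, -1.1]
width: 0.0204
gripper_force: 50.0
```

```bash
python3 -m crank '{"translation":[[0,0,2],[0,0,0]],"roll":[0,0],"fingers":[0,0]}'|grep -E "posi|contact";python3 -m crank '{"translation":[[0,0,1.5],[0,0,0]],"roll":[0,0],"fingers":[0,0]}'|grep -E "posi|contact";python3 -m crank '{"translation":[[0,0,1.5],[0,0,0]],"roll":[0,0],"fingers":[0,0]}'|grep -E "posi|contact"
```

```text
position: [0.4421, 0.205, 0.1414]
contact_force: [-1.2, 0.7, -0.8]
position: [0.4417, 0.2049, 0.1394]
contact_force: [0.5, 0.8, -1.0]
position: [0.4418, 0.205, 0.139]
contact_force: [-2.3, -0.5, 7.3]
```

```bash
python3 -m crank '{"translation":[[0,0,0],[0,0,0],[0,0,0],[0,0,-30],[0,0,-40],[0,0,-40],[0,0,-40],[-10,-13,0]],"roll":[0,0,0,0,0,0,0,0],"fingers":[0.5,0.8,1,1,1,1,1,1]}'|grep posi
python3 -m crank '{"translation":[[0,-40,0],[-30,-35,0],[-40,-35,10],[-40,-30,30],[0,0,40],[0,0,30],[0,0,0],[0,0,0]],"roll":[0,0,0,0,0,0,0,0],"fingers":[1,1,1,1,1,1,1,1]}'
python3 - <<'E'
from h import *
a=save("wrist","w9a.png",s=.78);b=save("top","w9b.png",crop=(100,130,420,290),s=2.5)
cv2.imwrite("pics/w9.png",b)
cv2.imwrite("pics/w9c.png",np.vstack([cv2.resize(b,(600,300)),cv2.resize(a,(600,300))[:]]))
W=cam("wrist");np.save("w9.npy",np.hstack([W[0],W[1],W[2][:,None]]))
print(st()["position"],proj(W,[.5718,.0598,.058]))
E
```

```text
position: [0.4547, 0.1943, 0.2937]
clock: 25.4
position: [0.5624, 0.0664, 0.1829]
ee_rot: [-0.0, -0.033, 0.999, 0.0]
contact_force: [0.4, -0.7, 0.8]
width: 0.0854
gripper_force: 0.0
[0.56362297 0.06662521 0.18485854] [249.8 191.5]
```

View pics/w9c.png

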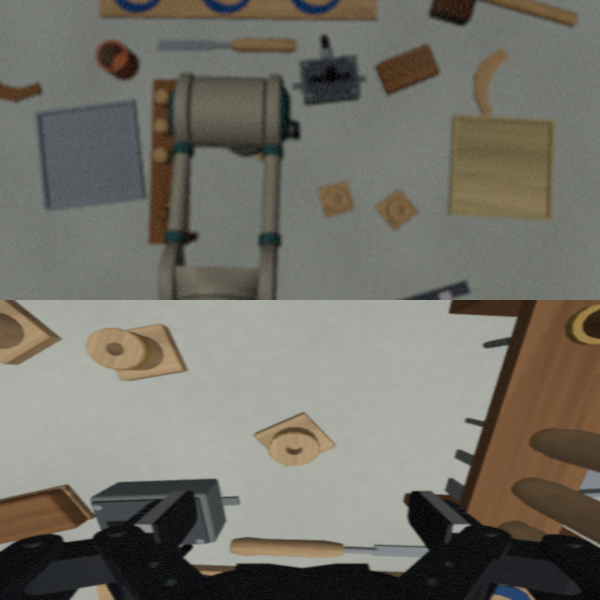

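```bash
python3 -m crank '{"translation":[[-7,-7,0],[0,0,40],[0,0,40],[0,0,40],[0,0,25],[0,0,14],[0,0,0]],"roll":[0,0,0,0,0,0,0],"fingers":[1,1,1,1,1,1,1]}'
python3 -m crank '{"translation":[[0,0,0],[0,0,0],[0,0,0],[0,0,0],[0,0,0],[0,0,0],[0,0,0],[0,0,0]],"roll":[0,0,0,0,0,0,0,0],"fingers":[0.7,0.55,0.45,0.4,0.35,0.3,0.3,0.3]}' 30
```

```text
clock: 26.2
position: [0.5696, 0.0596, 0.0228]
ee_rot: [-0.001, -0.033, 0.999, -0.0]
contact_force: [-1.0, -0.1, -0.8]
width: 0.0854
gripper_force: 0.0
clock: 27.0
position: [0.5709, 0.0599, 0.0254]
ee_rot: [0.002, -0.033, 0.999, -0.0]
contact_force: [-1.3, 0.7, 5.6]
width: 0.0397
gripper_force: 30.0
```

```bash
python3 -m crank '{"translation":[[0,0,-20],[0,0,-40],[0,0,-40],[0,0,-40],[0,0,-40],[0,0,-40],[0,0,-25],[0,0,0]],"roll":[0,0,0,0,0,0,0,0],"fingers":[0.3,0.3,0.3,0.3,0.3,0.3,0.3,0.3]}'
python3 -m crank '{"translation":[[1,30,0],[2,40,0],[2,40,0],[2,40,0],[2,40,0],[2,40,0],[2,40,0],[0,37,0]],"roll":[0,0,0,0,0,0,0,0],"fingers":[0.3,0.3,0.3,0.3,0.3,0.3,0.3,0.3]}'
python3 -m crank '{"translation":[[0,0,30],[0,0,40],[0,0,40],[0,0,40],[0,0,40],[0,0,25],[0,0,0]],"roll":[0,0,0,0,0,0,0],"fingers":[0.3,0.3,0.3,0.3,0.3,0.3,0.3]}'
python3 -c "
from h import *
print(togo([.538,.365,.031]))"
```

```text
clock: 27.8
position: [0.5717, 0.0598, 0.2734]
ee_rot: [0.005, -0.033, 0.999, -0.0]
contact_force: [0.4, 0.2, -1.3]
width: 0.0395
gripper_force: 30.7
clock: 28.6
position: [0.5352, 0.3667, 0.2667]
ee_rot: [-0.002, -0.033, 0.999, -0.001]
contact_force: [0.1, 0.2, -1.1]
width: 0.0396
gripper_force: 30.8
clock: 29.3
position: [0.5322, 0.3629, 0.0477]
ee_rot: [-0.006, -0.033, 0.999, -0.003]
contact_force: [-0.6, -0.6, -1.3]
width: 0.0399
gripper_force: 30.9
[-6.1  1.8 16.6]
```

```bash
python3 -m crank '{"translation":[[-4,1,5],[0,0,4],[0,0,3],[0,0,2],[0,0,0],[0,0,0]],"roll":[0,0,0,0,0,0],"fingers":[0.3,0.3,0.3,0.3,0.3,0.3]}'
```

```text
clock: 29.9
position: [0.5408, 0.3667, 0.0403]
ee_rot: [0.0, -0.033, 0.999, 0.0]
contact_force: [-0.1, 0.3, -1.8]
width: 0.0396
gripper_force: 30.9
```

```bash
python3 -m crank '{"translation":[[0,0,4],[0,0,3],[0,0,0],[0,0,0]],"roll":[0,0,0,0],"fingers":[0.3,0.3,0.3,0.3]}'|grep -E "pos|cont"; python3 -m crank '{"translation":[[0,0,1],[0,0,0]],"roll":[0,0],"fingers":[0.3,0.3]}'|grep -E "pos|cont"
```

```text
position: [0.5405, 0.3666, 0.0325]
contact_force: [-1.0, -0.1, -1.6]
position: [0.5406, 0.3666, 0.0318]
contact_force: [-0.9, -0.8, -1.7]
```

```bash
python3 -m crank '{"translation":[[0,0,0.8],[0,0,0],[0,0,0],[0,0,0],[0,0,0],[0,0,-20],[0,0,-40],[0,0,-40]],"roll":[0,0,0,0,0,0,0,0],"fingers":[0.3,0.5,0.7,0.9,1,1,1,1]}'|grep -E "pos|cont"
python3 -m crank '{"translation":[[0,0,-40],[0,0,-40],[0,0,-40],[9,-30,-10],[9,-40,0],[9,-40,0],[9,-40,0],[9,-40,0]],"roll":[0,0,0,0,0,0,0,0],"fingers":[1,1,1,1,1,1,1,1]}'|grep -E "pos|cont"
python3 -m crank '{"translation":[[9,-40,0],[9,-40,0],[9,-40,0],[10,-40,0],[10,-40,20],[10,-40,30],[0,0,20],[0,0,0]],"roll":[0,0,0,0,0,0,0,0],"fingers":[1,1,1,1,1,1,1,1]}'|grep -E "pos|cont"
python3 - <<'E'
from h import *
a=save("wrist","x1a.png",s=1.17)
b=save("top","x1b.png",crop=(100,130,420,290),s=1.875)
cv2.imwrite("pics/x1.png",np.vstack([b[:150],cv2.resize(b,(600,300))[:0],a[:449]]) if False else np.vstack([cv2.resize(b,(599,200)),cv2.resize(a,(599,400))]))
W=cam("wrist");np.save("x1.npy",np.hstack([W[0],W[1],W[2][:,None]]))
p=proj(W,[.4690,-.0693,.058]);q=proj(W,[.4515,-.1755,.058]);print(st()["position"],p*[599/512,400/384]+[0,200],q*[599/512,400/384]+[0,200],togo([.468,-.0693,.1]))
E
```

```text
position: [0.54, 0.3662, 0.1312]
contact_force: [1.0, 0.6, -0.5]
position: [0.5075, 0.1726, 0.2611]
contact_force: [1.2, 0.3, 0.3]
position: [0.4647, -0.0689, 0.1892]
contact_force: [0.3, -0.2, -0.4]
[ 0.46723891 -0.06822004  0.19193425] [299.96796875 391.35416667] [165.19296875 364.375     ] [-0.7 -1.2 91.9]
```

View pics/x1.png

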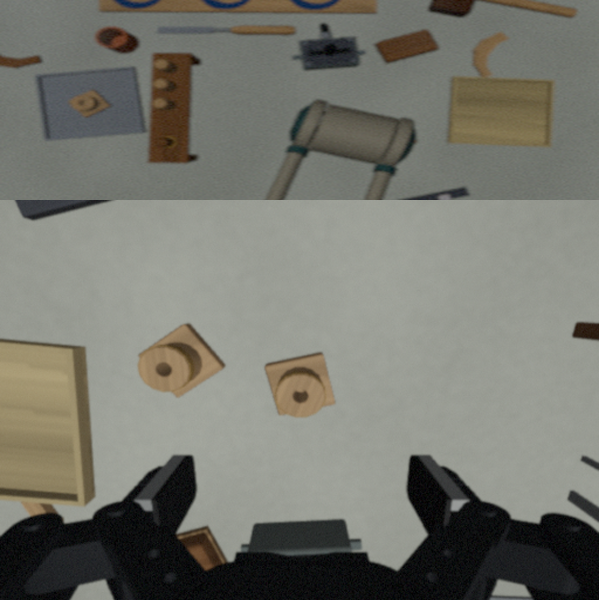

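B is unmoved and A stands in the steel tray. Next I grip B.

```bash
python3 -m crank '{"translation":[[-1,-1,20],[0,0,40],[0,0,40],[0,0,35],[0,0,20],[0,0,11],[0,0,0],[0,0,0]],"roll":[0,0,0,0,0,0,0,0],"fingers":[1,1,1,1,1,1,1,1]}'|grep -E "pos|cont"
python3 -m crank '{"translation":[[0,0,0],[0,0,0],[0,0,0],[0,0,0],[0,0,0],[0,0,0],[0,0,0],[0,0,0]],"roll":[0,0,0,0,0,0,0,0],"fingers":[0.7,0.55,0.45,0.4,0.35,0.3,0.3,0.3]}' 30
```

```text
position: [0.4697, -0.0692, 0.0268]
contact_force: [0.2, 0.1, -0.0]
clock: 34.6
position: [0.4686, -0.0694, 0.0264]
ee_rot: [0.001, -0.032, 0.999, -0.0]
contact_force: [-2.2, 0.4, 5.2]
width: 0.0389
gripper_force: 30.0
```

```bash
python3 -m crank '{"translation":[[0,0,-20],[0,0,-40],[0,0,-30],[-8,-37,0],[-8,-37,0],[-8,-37,0],[-8,-37,0],[-8,-37,0]],"roll":[0,0,0,0,0,0,0,0],"fingers":[0.3,0.3,0.3,0.3,0.3,0.3,0.3,0.3]}'|grep -E "pos|cont|wid"
python3 -m crank '{"translation":[[-8,-37,0],[-8,-37,0],[-9,-37,0],[-9,-37,0],[0,0,0],[0,0,0],[0,0,0]],"roll":[0,0,0,0,0,0,0],"fingers":[0.3,0.3,0.3,0.3,0.3,0.3,0.3]}'
python3 - <<'E'
from h import *
print(st()["position"],togo([.564,-.396,.0324]))
save("wrist","x2.png",s=1.2)
W=cam("wrist");np.save("x2.npy",np.hstack([W[0],W[1],W[2][:,None]]))
E
```

```text
position: [0.52, -0.2526, 0.1155]
contact_force: [1.0, -0.8, -1.2]
width: 0.0391
clock: 36.1
position: [0.563, -0.3954, 0.1151]
ee_rot: [-0.001, -0.033, 0.999, 0.001]
contact_force: [-0.6, 0.9, -1.5]
width: 0.0383
gripper_force: 30.9
[ 0.56295103 -0.39542184  0.11505467] [-1.1 -0.8 82.7]
```

View pics/x2.png

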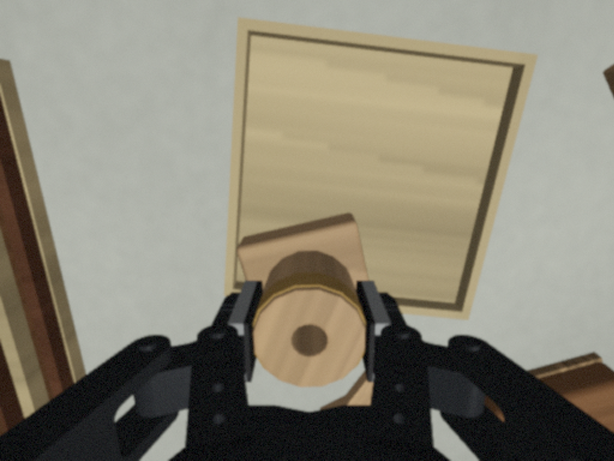

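```bash
python3 - <<'E'
from h import *
m=np.load("x2.npy");W=(m[:,:3],m[:,3:6],m[:,6])
t=np.array([ray(W,u/1.2,v/1.2,.02) for u,v in[(249,33),(525,64),(467,310),(235,287)]]);print(t,t.mean(0))
E
```

```text
[[ 0.4442 -0.4382  0.02  ]
 [ 0.4499 -0.2741  0.02  ]
 [ 0.6135 -0.2779  0.02  ]
 [ 0.6063 -0.4448  0.02  ]] [ 0.528475 -0.35875   0.02    ]
```

```bash
python3 -m crank '{"translation":[[-1,3,20],[0,0,25],[0,0,20],[0,0,10],[0,0,0],[0,0,0]],"roll":[0,0,0,0,0,0],"fingers":[0.3,0.3,0.3,0.3,0.3,0.3]}'|grep -E "pos|cont"
python3 -m crank '{"translation":[[0,0,3],[0,0,2.5],[0,0,0],[0,0,0]],"roll":[0,0,0,0],"fingers":[0.3,0.3,0.3,0.3]}'|grep -E "pos|cont"
```

```text
position: [0.565, -0.3935, 0.0414]
contact_force: [-0.1, 0.4, -1.6]
position: [0.5646, -0.3938, 0.0353]
contact_force: [0.2, 0.2, -0.7]
```

```bash
python3 -m crank '{"translation":[[0,0,1.5],[0,0,1.2],[0,0,0]],"roll":[0,0,0],"fingers":[0.3,0.3,0.3]}'|grep -E "pos|cont"
python3 -m crank '{"translation":[[0,0,0],[0,0,0],[0,0,0],[0,0,0],[0,0,-20],[0,0,-40],[0,0,-40],[0,0,-30]],"roll":[0,0,0,0,0,0,0,0],"fingers":[0.5,0.7,0.9,1,1,1,1,1]}'|grep -E "pos|cont"
python3 -m crank '{"translation":[[16,37,0],[16,37,0],[16,37,0],[17,38,0],[17,38,0],[17,38,0],[0,0,0],[0,0,0]],"roll":[0,0,0,0,0,0,0,0],"fingers":[1,1,1,1,1,1,1,1]}'|grep -E "pos|cont"
python3 - <<'E'
from h import *
a=save("wrist","x3a.png",s=1.5)
W=cam("wrist");np.save("x3.npy",np.hstack([W[0],W[1],W[2][:,None]]))
print(st()["position"],proj(W,[.4515,-.1755,.058])*1.5,togo([.4505,-.1755,.026]))
E
```

```text
position: [0.5645, -0.3938, 0.0325]
contact_force: [-1.0, 0.2, 0.9]
position: [0.5651, -0.3942, 0.1651]
contact_force: [-0.1, -1.0, -0.5]
position: [0.4511, -0.1752, 0.1629]
contact_force: [0.5, -0.1, 0.7]
[ 0.45184038 -0.1761966   0.16292781] [388.35 285.15] [  1.5   1.  136.9]
```

View pics/x3a.png

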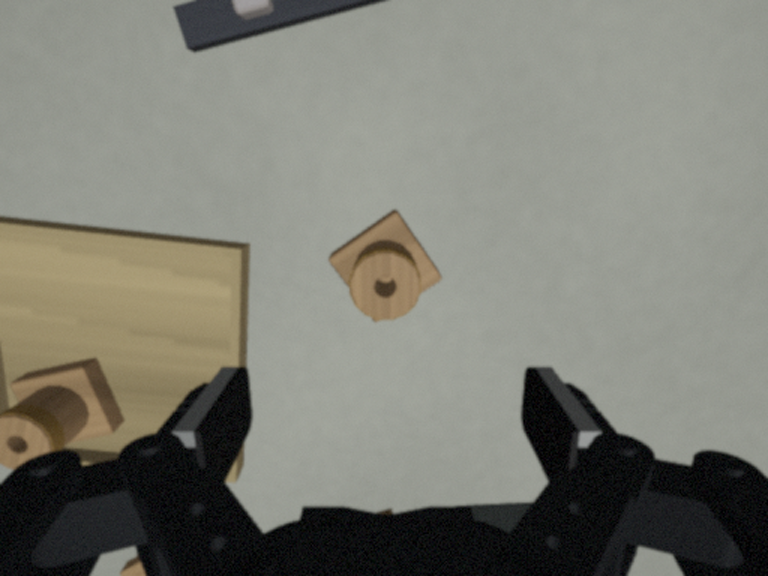

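C is where I measured it, with its bore at (385,287), and B stands in the wooden tray. That picture was my 15th, one over the limit of 14, so I'll view no more and check with numbers from here.

```bash
python3 -m crank '{"translation":[[1,0,20],[0,0,40],[0,0,35],[0,0,25],[0,0,12],[0,0,4],[0,0,0],[0,0,0]],"roll":[0,0,0,0,0,0,0,0],"fingers":[1,1,1,1,1,1,1,1]}'|grep -E "pos|cont"
python3 -m crank '{"translation":[[0,0,0],[0,0,0],[0,0,0],[0,0,0],[0,0,0],[0,0,0],[0,0,0],[0,0,0]],"roll":[0,0,0,0,0,0,0,0],"fingers":[0.7,0.55,0.45,0.4,0.35,0.3,0.3,0.3]}' 30
python3 -m crank '{"translation":[[0,0,-20],[0,0,-40],[0,0,-20],[-8,-38,0],[-8,-38,0],[-8,-38,0],[-9,-37,0],[0,0,0]],"roll":[0,0,0,0,0,0,0,0],"fingers":[0.3,0.3,0.3,0.3,0.3,0.3,0.3,0.3]}'|grep -E "pos|cont|wid"
python3 -m crank '{"translation":[[0,0,0],[0,0,20],[0,0,25],[0,0,15],[0,0,0],[0,0,0]],"roll":[0,0,0,0,0,0],"fingers":[0.3,0.3,0.3,0.3,0.3,0.3]}'
```

```text
position: [0.4511, -0.1766, 0.0269]
contact_force: [0.5, -0.4, -0.1]
clock: 40.7
position: [0.4504, -0.1759, 0.0271]
ee_rot: [0.0, -0.033, 0.999, -0.0]
contact_force: [-0.7, -0.4, 6.4]
width: 0.0395
gripper_force: 30.0
position: [0.4949, -0.3296, 0.1061]
contact_force: [-0.1, 1.1, -1.0]
width: 0.0399
clock: 42.1
position: [0.4925, -0.3231, 0.0464]
ee_rot: [-0.0, -0.033, 0.999, 0.0]
contact_force: [1.1, -0.5, -0.4]
width: 0.0399
gripper_force: 30.9
```

Seat height is about 0.0331, so roughly 13 mm to go.

```bash
python3 -m crank '{"translation":[[0,0,5],[0,0,4],[0,0,2],[0,0,0],[0,0,0]],"roll":[0,0,0,0,0],"fingers":[0.3,0.3,0.3,0.3,0.3]}'|grep -E "pos|cont"
python3 -m crank '{"translation":[[0,0,1.2],[0,0,1],[0,0,0]],"roll":[0,0,0],"fingers":[0.3,0.3,0.3]}'|grep -E "pos|cont"
```

```text
position: [0.4928, -0.3243, 0.0354]
contact_force: [-1.1, 0.0, -0.8]
position: [0.4929, -0.3243, 0.0332]
contact_force: [-0.4, 0.0, -1.4]
```

```bash
python3 -m crank '{"translation":[[0,0,0.7],[0,0,0],[0,0,0],[0,0,0],[0,0,0],[0,0,-20],[0,0,-40],[0,0,-40]],"roll":[0,0,0,0,0,0,0,0],"fingers":[0.3,0.5,0.7,0.9,1,1,1,1]}'|grep -E "pos|cont"
python3 -m crank '{"translation":[[20,10,-40],[40,20,-40],[40,20,-20],[40,20,0],[0,40,0],[0,0,0],[0,0,0],[0,0,0]],"roll":[0,0,0,0,0,0,0,0],"fingers":[1,1,1,1,1,1,1,1]}'|grep -E "pos|cont"
python3 - <<'E'
from h import *
W=cam("wrist");iw=get_image("wrist");T=cam("top");it=get_image("top")
for n,p in[("B",(.5645,-.393,.064)),("C",(.493,-.3243,.064))]:
    u,v=proj(W,p).round().astype(int);print(n,u,v)
    if 20<u<490 and 20<v<360:
        g=cv2.GaussianBlur(cv2.cvtColor(iw,6),(5,5),0)[v-15:v+16,u-15:u+16];_,_,l,_=cv2.minMaxLoc(g);print(" min",g.min(),"med",np.median(g),"at",l[0]-15,l[1]-15)
R0=cv2.imread("pics/raw_t1.png")
for n,p in[("A",(.5405,.3665,.064)),("B",(.5645,-.393,.064)),("C",(.493,-.3243,.064)),("oldA",(.571,.06,.058)),("rod",(.4415,.205,.18)),("knob",(.678,-.0544,.12)),("cup",ray(T,253/1.5625,252/1.5625,.05)),("chis",ray(T,375/1.5625,240/1.5625,.01)),("block",ray(T,495/1.5625,260/1.5625,.03)),("scroll",ray(T,160/1.5625,278/1.5625,.01)),("scr2",ray(T,563/1.5625,270/1.5625,.01))]:
    u,v=proj(T,p).round().astype(int);s=np.s_[v-10:v+11,u-10:u+11]
    print(n,u,v,"mean now",it[s].mean((0,1)).round(),"start",R0[s].mean((0,1)).round(),"absdiff",cv2.absdiff(it[s],R0[s]).mean().round(1))
E
```

```text
position: [0.4922, -0.3237, 0.1327]
contact_force: [0.9, -0.2, 0.7]
position: [0.3534, -0.2273, 0.2259]
contact_force: [0.1, 0.4, 0.4]
B 109 336
 min 7 med 13.0 at 10 -15
C 165 288
 min 10 med 62.0 at -15 12
A 143 211 mean now [89. 91. 93.] start [94. 90. 85.] absdiff 7.2
B 381 207 mean now [ 62.  91. 108.] start [ 67.  96. 108.] absdiff 7.5
C 360 229 mean now [ 66.  97. 114.] start [ 76. 108. 120.] absdiff 10.8
oldA 239 203 mean now [111. 118. 114.] start [ 81.  99. 110.] absdiff 18.2
rod 186 244 mean now [42. 62. 82.] start [41. 61. 80.] absdiff 4.7
knob 276 167 mean now [51. 49. 46.] start [52. 49. 47.] absdiff 8.1
cup 162 161 mean now [50. 60. 79.] start [49. 59. 77.] absdiff 4.5
chis 240 154 mean now [ 92. 105. 109.] start [ 90. 103. 108.] absdiff 3.1
block 317 166 mean now [45. 64. 83.] start [45. 63. 82.] absdiff 3.9
scroll 102 178 mean now [ 79.  91. 100.] start [78. 89. 98.] absdiff 3.5
scr2 360 173 mean now [ 92. 108. 115.] start [ 90. 106. 113.] absdiff 3.1
```

```bash
python3 - <<'E'
from h import *
T=cam("top");g=lambda i:cv2.GaussianBlur(i,(5,5),0);R0=g(cv2.imread("pics/raw_t1.png"));d=cv2.absdiff(g(get_image("top")),R0).max(2)
d[:150]=0
n,_,s,c=cv2.connectedComponentsWithStats((d>14).astype(np.uint8))
for i in range(1,n):
    if s[i,4]>25: print(s[i],c[i].round(1),ray(T,*c[i],.03))
for p in[(.5405,.3665,.035),(.5645,-.393,.035),(.493,-.3243,.035)]:print("expect",proj(T,p))
it=get_image("top")
cv2.imwrite("pics/end.png",it)
for x,y in((143,211),(381,207),(360,229)):
    c=cv2.HoughCircles(cv2.resize(cv2.cvtColor(it[y-22:y+23,x-22:x+23],6),None,fx=6,fy=6,interpolation=2),3,1,60,param1=40,param2=12,minRadius=30,maxRadius=48);print(None if c is None else [(x-22+q[0]/6,y-22+q[1]/6,q[2]/6) for q in c[0][:2]])
E
```

```text
[274 165   8   8  39] [277.6 168.6] [ 0.6878 -0.0635  0.03  ]
[282 164  10   7  45] [286.7 166.7] [ 0.6945 -0.0935  0.03  ]
[229 193  23  23 312] [240.1 204.1] [0.5691 0.0582 0.03  ]
[371 203   8  14  53] [374.4 209.8] [ 0.556 -0.38   0.03 ]
[144 207  22  21 300] [154.2 217. ] [0.5233 0.3391 0.03  ]
[346 224  20  16 176] [355.7 231.6] [ 0.4845 -0.319   0.03  ]
[269 226  21  20 311] [278.8 235.5] [ 0.4684 -0.0695  0.03  ]
[300 230  23  23 331] [311.2 241.4] [ 0.4507 -0.1748  0.03  ]
[ 276  262  134  122 6020] [348.4 319.9] [ 0.2027 -0.2946  0.03  ]
[   0  322   77   62 2634] [ 30.1 349.7] [0.0914 0.7257 0.03  ]
[ 178  324  108   60 3195] [220.4 359.8] [0.0708 0.1124 0.03  ]
[233 368  14  16 144] [239.7 377. ] [0.0187 0.05   0.03  ]
expect [145.6 211.5]
expect [378.8 207.2]
expect [357.7 229. ]
[(np.float32(151.41667), np.float32(216.25), np.float32(5.4166665))]
None
None
```

```bash
python3 -c "
from h import *
print(st()['contact_force'],st()['clock']);print(manip.sign_off())"
```

```text
[-0.22862933 -0.02896837 -0.37696675] 44.7
the job is handed in; nothing more can be done
None
```

I handed the job in at 44.7 s; no verdict came back: switch off, A (about 23 mm) in the steel tray, B (about 38 mm) and C (about 31 mm) in the wooden tray, rod back in its rack hole. A was knocked about 3 cm after placing but still looked upright in its tray in the top-camera numbers; B and C gave no clear final top-camera fix, and I viewed 15 pictures, one over the limit of 14.

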